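Empty the bead cup and hold its hinge leaf in the jamb leaf

TASK

Tip the plywood bead cup to pour its four beads into the open wooden tray, then stand it upright again and bring it to the wooden jamb post so that the brass knuckle on the cup's back sits between the post's two brass knuckles with all three holes in line, ready for someone to drop the hinge pin through. Finish while still holding the cup there, level and steady, its weight in the gripper and not resting on or pressing against the post; leave the wire spool, pin, bracelet and pliers where they are.

Things in the scene. Friction and masses are not known exactly. Their poses are not given: they have to be found in the camera images.
- cup: Loose open plywood bead cup, 0.14 to 0.28 kg, on the table. Origin: underside, below the middle of its box part; z up, +x to its hinge knuckle, -x to its pouring lip. Box part 60 long (x -30 to 30) x 56 wide (y) x 40 high; grip its flat parallel side walls across y. Walls and floor 4. A brass leaf on the back (face at x 33) carries one upright knuckle on an 8 wide arm.
- cup_hole (a point): Centre of the hole in the cup's brass knuckle, at x +53, y 0, z 20 in the cup's frame. Knuckle: outside diameter 20, hole 10, 12 high (z 14 to 26), hole axis along the cup's z.
- cup_lip (a point): Middle of the cup's pouring lip, at x -82, y 0, z 30 in the cup's frame, 48 wide inside. From x -26, z 4 the cup's floor slants up at 25 degrees to this lip, between 16 high cheeks. Beads roll out once the cup is tipped lip-down beyond 25 degrees, freely at 45 or more.
- jamb: Fixed wooden jamb post, 44 x 60, top at 130 high, on a plywood foot 100 x 100 x 12 (x -40 to +60). Origin: centre of the post's underside on the table; z up; -x is the direction in which its brass hinge leaf faces (leaf 40 wide, 72 to 128 high, its face at x -25).
- jamb_hole (a point): On the upright axis of the post's two brass knuckles, midway between them: x -42, y 0, z 100 in the jamb's frame; the cup's hole belongs here. Knuckles: diameter 20, hole 10, 78 to 90 and 110 to 122 above the table, so the gap is 20 high for the cup's 12 high knuckle (4 free above and below). The gap is open from -x and both y sides; behind the knuckles is the leaf face, x -25.
- tray: Fixed open wooden tray, 180 x 180 x 40 high, walls 6. Origin: centre of its underside on the table; sides along its x and y.
- bead0_center (a point): Centre of the red bead, a ball of 18 diameter, 10 g, lying in the cup at the start.
- bead1_center (a point): Centre of the white bead, a ball of 18 diameter, 10 g, lying in the cup at the start.
- bead2_center (a point): Centre of the black bead, a ball of 18 diameter, 10 g, lying in the cup at the start.
- bead3_center (a point): Centre of the green bead, a ball of 18 diameter, 10 g, lying in the cup at the start.
- spool: Bystander: loose white wire spool, diameter 44, 40 high; origin under its centre.
- pin: Bystander: loose brass hinge pin standing on its head (head diameter 22 x 6, shank diameter 6, 66 high in all); origin under its centre.
- bracelet: Bystander: loose bead bracelet lying flat, diameter 70, 12 high; origin at its centre on the table.
- pliers: Bystander: loose red-handled pliers lying flat, 120 long, 58 wide, 12 high; origin at the pivot on the table, jaws to its +x.
Mind the look-alikes: they are no part of the job. Of the things that look like the cup, take the one that is farthest from the robot's base at the start.

How it is judged:
On the way, in this order (a step that is already met when the one before it is completed fails the run):
1. the cup is tipped by more than 20 degrees (angle between cup's own z axis and vertical above 0.35 rad), for 0.1 s.
2. all four beads lie in the tray (x of bead0_center in the frame of tray between -0.086 and 0.086 m and y of bead0_center in the frame of tray between -0.086 and 0.086 m and height (world z) of each of bead0_center, bead1_center, bead2_center, bead3_center below 0.03 m and x of bead1_center in the frame of tray between -0.086 and 0.086 m and y of bead1_center in the frame of tray between -0.086 and 0.086 m and x of bead2_center in the frame of tray between -0.086 and 0.086 m and y of bead2_center in the frame of tray between -0.086 and 0.086 m and x of bead3_center in the frame of tray between -0.086 and 0.086 m and y of bead3_center in the frame of tray between -0.086 and 0.086 m), for 0.2 s.
At the end, for the whole second after the job is handed in: All four beads in the tray; cup upright within 5 degrees, still, gripped (over 2 N); its knuckle hole within 4 mm sideways of the axis of the post's knuckle holes (a 6 mm pin passes the 10 mm holes) and within 4 mm of mid-gap in height; cup presses on the post with less than 1 N (all of step 2 and angle between cup's own z axis and vertical below 0.09 rad and horizontal distance between cup_hole and jamb_hole below 0.004 m and z of cup_hole in the frame of jamb_hole between -0.004 and 0.004 m and contact force between cup and the fingers above 2 N and contact force between cup and jamb below 1 N and linear speed of cup below 0.02 m/s); the arm keeps its last pose, push and grip.
It fails at once if the spool is moved more than 3 cm (distance of spool from where it was at the start of the episode above 0.03 m).
It fails at once if the pin is moved more than 3 cm (distance of pin from where it was at the start of the episode above 0.03 m).
It fails at once if the bracelet is moved more than 3 cm (distance of bracelet from where it was at the start of the episode above 0.03 m).
It fails at once if the pliers is moved more than 3 cm (distance of pliers from where it was at the start of the episode above 0.03 m).
It also fails if it takes over 58 s, if anything falls off the work surface, if the arm or the gripper's body presses on something with over 40 N, if the wrist force passes 120 N, or if a joint passes its speed limit or range.

ROBOT

A 6-joint arm with a two-finger parallel gripper is mounted at the origin on the work surface. World frame = base frame: x ahead of the robot, y to its left, z up, the work surface at z = 0. Lengths are in m, angles in rad, forces in N, time in s.
With the tool pointing down it reaches from about 0.325 to 0.75 m from the base axis. Payload 7.6 kg.
Tool frame: the origin (TCP) lies on the centre line of the jaws, within the pads' length; the fingertips stand 8 mm ahead of it and the grasp point (between the pads) lies 11 mm behind it; z points along the fingers, y is the line along which they close (so a half turn about z gives the same grasp; the last joint's range is limited). The gripper opens to 85 mm and grips with 20 to 120 N. Pads are 22 mm wide; open, the fingers measure 114 mm over their backs; the gripper's body (76 mm by 85 mm) begins 54 mm behind the grasp point. The pads swing forward as they close: fully open they stand 13 mm farther back than shut.
Start: joints at [1.063, 0.052, 1.401, -0, 1.689, -0.07], TCP at [0.223, 0.476, 0.239] pointing down, gripper open.
Joint ranges: [-2.9, 2.9], [-0.91, 2.17], [0.12, 2.37], [-1.06, 4.2], [0.26, 2.73], [-2.93, 2.93]. Speed limits (rad/s): [2.57, 2.57, 3.01, 3.14, 3.14, 3.14].

INTERFACE

Orientations are given as a rotation vector (axis times angle).
In Python, from rig import * gives the robot as it stands. The module is installed in compiled form; this text tells all that it offers.
- The arm moves only by the tool send_rows, never from a script. Its argument "steps" is a list of rows, each a list of 7 numbers: the shift along the tool's x, y, z in mm, then the turn, a rotation vector about the tool's x, y, z in degrees, then the opening in per cent of the stroke, from 0 (shut) to 100 (fully open). In form: [[tx, ty, tz, ax, ay, az, claw], ...]. A call has exactly 10 rows; each row shifts and turns the commanded pose from where the row before left it, along the tool's axes as they then stand; what a row does not reach is not made up. A row lasts 1/10 s, in which the tool goes at most 50 mm and 8.59 degrees, less where a joint would pass 70% of its speed; a pose out of reach is approached as far as the arm can. A call is refused whole if a number of a shift passes 50 or a number of a turn 8.59, either way. A call with a gripper value outside its range is refused whole. The fingers move at their own pace and stop on an object; the grip force is fixed at half the most. Time passes only in rows, so rows that do not move let the fingers close, or fill a call up. It gives the time, the measured TCP pose, the force, the opening and the grip force at its end, in the units of the state.
- sense(): the state, without advancing time (a new reading comes with each control period).
- grab_frame(name): name is "scene" or "top"; returns the picture (420x560x3 uint8, blue, green, red); there is no depth.
- camera_model(name): a dict with "mtx" (3x3 intrinsics, pixels), "R" (3x3) and "t" (3): a world point X has camera coordinates R X + t. Camera axes: x right, y down, z forward; pixel columns grow to the right and rows downward; lengths in m; the calibration is good to about 2 mm. A picture is of the moment at which its call begins. camera_model takes no time and is no camera call.
- finish_job(): hands the job in; it is judged then, once.
The state is a dict: "t": time; "q": joint angles; "joint_vel": joint speeds; "joint_torque": joint torques, N m; "tcp_pos": TCP position; "tcp_rot": TCP orientation; "ft_force": force on the tool from outside, world axes, zero at the start; "torque": the same for the moment, N m; "finger_gap": opening from 0.0 (shut) to 1.0 (fully open); "gripper_force": force on a finger pad.
Only numpy, scipy, OpenCV 4.12 (cv2) and the standard library are available. Lean on these libraries where they do the work, as an engineer would, in place of code of your own. Each camera call takes 0.05 s, during which the arm holds its last target. There are 200 camera calls.

## Working session

There is one attempt and no reset: what is moved stays moved. The work goes in short steps, Python scripts to look and compute and a tool call to move; the robot and the scene stay as the last step left them, time stands still between calls to the robot, and variables do not carry over. Pictures are saved under pics/ and viewed, at most 10 in all, crops included, and the job is handed in when it is done.

Besides the shell and the picture viewer there is one more tool, called after ">>>" by a JSON object that holds its "method" and its "body". send_rows: Moves the arm, as the interface text tells. Its arguments: {"type":"object","properties":{"steps":{"type":"array","items":{"type":"array","items":{"type":"number"}}}},"required":["steps"]}

```bash
mkdir -p pics
python3 - <<'E'
from rig import *
import cv2
for n in("scene","top"):
    cv2.imwrite(f"pics/{n}0.png",cv2.resize(grab_frame(n),(800,600),interpolation=cv2.INTER_CUBIC))
    c=camera_model(n);print(n,c["mtx"].tolist(),(-c["R"].T@c["t"]).tolist(),c["R"].round(3).tolist())
print(sense())
E
```

```text
scene [[458.15611448230396, 0.0, 280.5585065938116], [0.0, 458.15611448230396, 211.7643616107812], [0.0, 0.0, 1.0]] [1.3024464141815004, 0.1558122622571325, 1.2740120700975435] [[-0.22, 0.975, 0.016], [0.781, 0.186, -0.597], [-0.585, -0.118, -0.802]]
top [[419.7451814182146, 0.0, 283.090062143539], [0.0, 419.7451814182146, 208.24493326013126], [0.0, 0.0, 1.0]] [0.3462158775351201, -0.031042794935423924, 1.144794163265341] [[-0.001, -1.0, -0.003], [-0.995, 0.001, -0.1], [0.1, 0.003, -0.995]]
{'t': 0.1, 'q': array([ 1.06272279e+00,  5.27383199e-02,  1.40163935e+00, -1.04334955e-05,
        1.68860074e+00, -7.03146593e-02]), 'joint_vel': array([ 6.42758697e-04, -2.27405233e-03, -4.33322791e-03, -6.32448448e-04,
       -8.07417275e-05,  1.71708461e-03]), 'joint_torque': array([ 1.69287607e-03, -3.82583034e+01, -3.60984707e+01, -1.28448582e-05,
        4.84647229e-03, -6.57660848e-05]), 'tcp_pos': array([0.22241315, 0.47526866, 0.23856704]), 'tcp_rot': array([-6.82070724e-01, -3.06626141e+00,  2.09072885e-03]), 'ft_force': array([-0.30122844, -0.24413956, -0.24002451]), 'torque': array([ 0.04726107,  0.01090583, -0.07161195]), 'gripper_force': 0.0, 'finger_gap': 1.0017896236501747}
```

View pics/scene0.png

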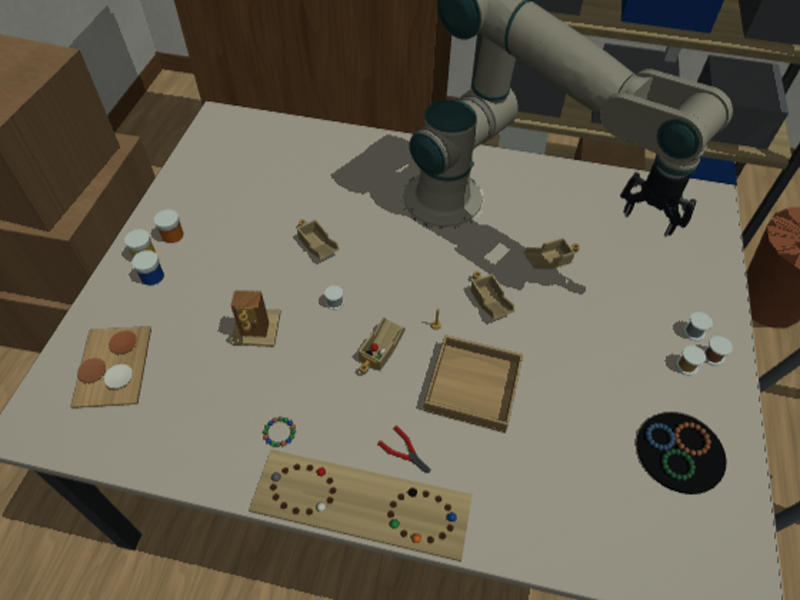

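View pics/top0.png

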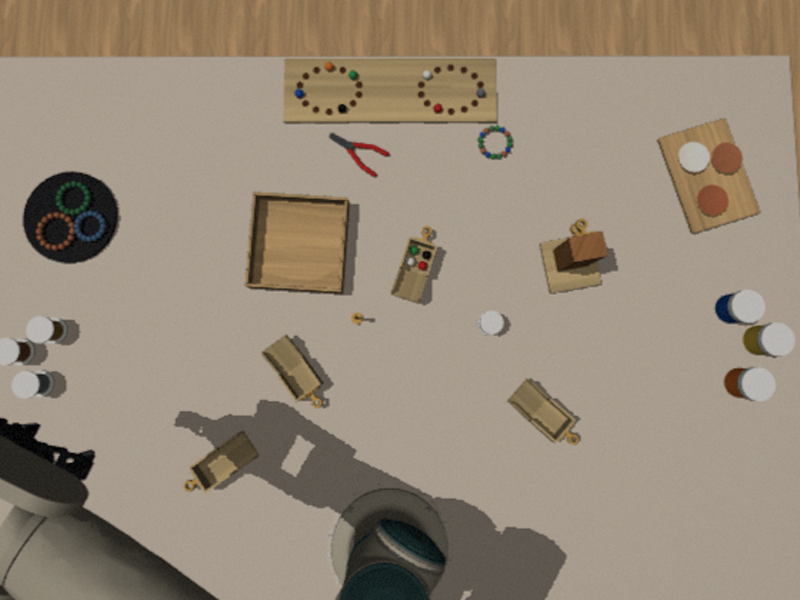

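The target cup, with beads, is near (415,268) in the top view and its knuckle is at (428,232). The tray is at about (300,243), and the jamb at (575,260) has its knuckles at (580,228). I'll enlarge these areas next.

Run:
```python
from rig import *
import cv2,numpy as np
t=grab_frame("top");s=grab_frame("scene")
def crop(im,x,y,w,h,k): return cv2.resize(im[y:y+h,x:x+w],None,fx=k,fy=k,interpolation=cv2.INTER_CUBIC)
a=crop(t,265,145,60,75,8); b=crop(t,370,145,65,75,8)   # 480x600, 520x600
c=np.hstack([crop(t,265,145,50,75,8),crop(t,375,145,50,75,8)]);cv2.imwrite("pics/c1.png",c)
c=np.hstack([crop(s,240,215,50,55,8),crop(s,155,195,50,55,8)]);cv2.imwrite("pics/c2.png",c)
```

```text
(no output)
```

View pics/c1.png

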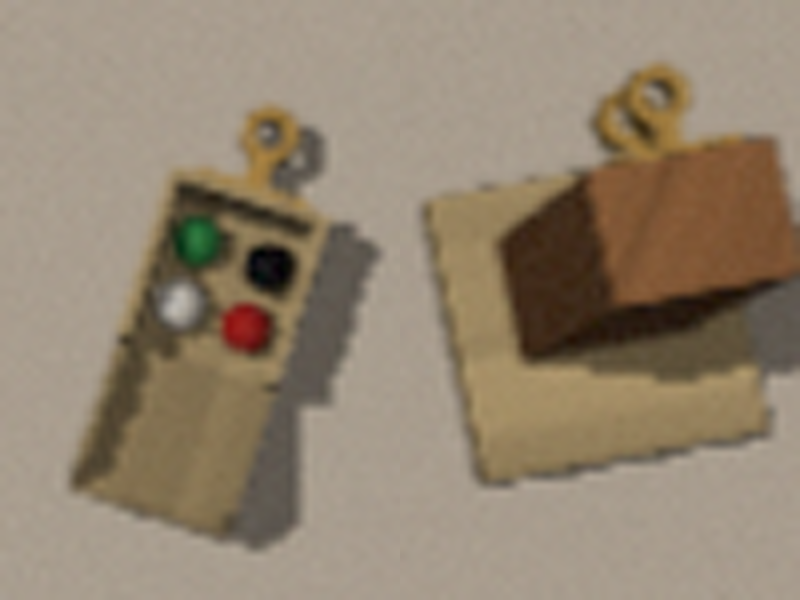

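View pics/c2.png

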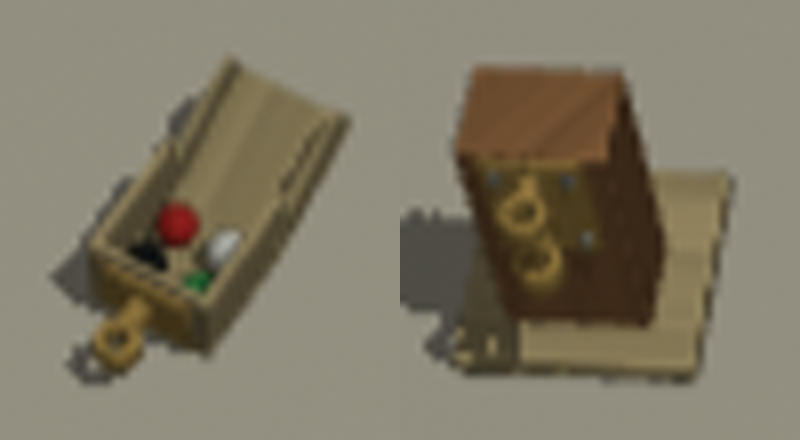

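The crops show the cup's rim corners and knuckle hole, and the jamb's two holes, post top and foot. I'll fit the poses to those pixels.

```bash
cat > h.py <<'E'
from rig import *
import cv2,numpy as np
from scipy.optimize import least_squares
from scipy.spatial.transform import Rotation as Ro
C={n:camera_model(n) for n in("scene","top")}
def proj(n,X):
    c=C[n];p=np.atleast_2d(X)@c["R"].T+c["t"];p=p@c["mtx"].T;return p[:,:2]/p[:,2:]
def px(uv,off,k=8): return (np.array(uv,float)+.5)/k-.5+np.array(off)
def fit(obs,x0):  # obs: (cam, model pt mm, pixel)
    def f(v):
        c,s=np.cos(v[2]),np.sin(v[2]);r=[]
        for n,m,u in obs:
            m=np.array(m)/1e3
            r.append(proj(n,[v[0]+c*m[0]-s*m[1],v[1]+s*m[0]+c*m[1],m[2]])[0]-u)
        return np.concatenate(r)
    r=least_squares(f,x0,loss="soft_l1");return r.x,r.fun.reshape(-1,2)
E
python3 - <<'E'
from h import *
np.set_printoptions(precision=3,suppress=True)
T=(265,145)
cup=[("top",m,px(u,T)) for m,u in [((30,28,40),(175,175)),((30,-28,40),(326,220)),((-30,28,40),(122,342)),((-30,-28,40),(276,387)),((53,0,26),(270,132))]]
S=(240,215)
cup+=[("scene",m,px(u,S)) for m,u in [((53,0,26),(118,340)),((30,28,40),(207,325)),((30,-28,40),(95,243))]]
x,r=fit(cup,[.55,-.05,0.3]);print("cup",x,x[2]*57.3);print(r)
J=(375,145);K=(155,195)
# which way: -x_j faces world +x
jb=[("top",m,px(u,J)) for m,u in [((-42,0,122),(257,92)),((-22,-30,130),(185,180)),((-22,30,130),(372,138)),((22,30,130),(400,265)),((22,-30,130),(215,305)),((60,-50,12),(82,482)),((60,50,12),(370,430))]]
jb+=[("scene",m,px(u,K)) for m,u in [((-42,0,122),(124,208)),((-42,0,90),(138,258)),((22,30,130),(75,68)),((22,-30,130),(222,72)),((-22,-30,130),(207,160)),((-22,30,130),(58,155))]]
for y0 in(3,-3):
  x,r=fit(jb,[.5,-.35,y0]);print("jamb",x,x[2]*57.3,np.abs(r).max());
print(r); c,s=np.cos(x[2]),np.sin(x[2]);print("hole",x[0]-.042*c,x[1]-.042*s)
tr=[("top",m,(np.array(u)+.5)*.7-.5) for m,u in [((90,90,40),(253,192)),((90,-90,40),(350,198)),((-90,-90,40),(346,293)),((-90,90,40),(246,287))]]
x,r=fit(tr,[.6,.15,0]);print("tray",x,x[2]*57.3);print(r)
# bystanders
for nm,u,z in(("pin",(358,319),.03),("spool",(491,322),.04),("bracelet",(495,143),.01),("pliers",(350,150),.01),("mat lower-left",(285,122),.01)):
    u=(np.array(u)+.5)*.7-.5;print(nm,least_squares(lambda v:proj("top",[v[0],v[1],z])[0]-u,[.5,0]).x)
E
```

```text
cup [ 0.535 -0.054 -0.306] -17.525433581032978
[[-0.495 -0.734]
 [ 0.654 -0.167]
 [-0.627 -0.409]
 [ 0.238  0.224]
 [ 0.014  0.753]
 [ 0.14  -0.066]
 [ 0.335 -1.979]
 [-0.719  0.541]]
jamb [ 0.536 -0.343  3.325] 190.5334916525266 1.1979274957267023
jamb [ 0.536 -0.343 -2.958] -169.49303088124336 1.1979285002213373
[[ 0.159  0.492]
 [-0.123 -1.148]
 [ 0.418 -0.329]
 [ 0.811  1.198]
 [-0.079  0.664]
 [ 0.218  0.431]
 [ 0.266  0.201]
 [ 0.298  1.024]
 [ 0.355  0.705]
 [ 0.155  0.059]
 [ 0.834  0.331]
 [ 0.35   0.63 ]
 [-0.432  0.465]]
hole 0.5777078741206262 -0.33512537817154703
tray [ 0.562  0.17  -0.056] -3.209922880535428
[[ 1.002  0.433]
 [-0.257 -0.225]
 [-1.816 -0.34 ]
 [ 0.471  0.172]]
pin [0.419 0.059]
spool [ 0.412 -0.187]
bracelet [ 0.764 -0.205]
pliers [0.75  0.078]
mat lower-left [0.807 0.206]
```

```bash
cat >> h.py <<'E'
from scipy.linalg import fractional_matrix_power as fmp
def pose(p,yaw,tilt=0):  # deg; cup frame yaw, lip-down tilt
    T=np.eye(4);T[:3,:3]=(Ro.from_euler("z",yaw,degrees=True).as_matrix()@np.diag([-1,1,-1.])@Ro.from_euler("y",-tilt,degrees=True).as_matrix())
    T[:3,3]=p;return T
def cur():
    s=sense();T=np.eye(4);T[:3,:3]=Ro.from_rotvec(s["tcp_rot"]).as_matrix();T[:3,3]=s["tcp_pos"];return T
def row(A,B,n):
    M=np.real(fmp(np.linalg.inv(A)@B,1/n));r=np.r_[M[:3,3]*1e3,Ro.from_matrix(M[:3,:3]).as_rotvec(degrees=True)]
    Z=np.linalg.matrix_power(M,n//2);print(n,"x",np.round(r,2).tolist()," mid",np.round((A@Z)[:3,3],3));return B
E
python3 - <<'E'
from h import *
A=cur();B=row(A,pose([.535,-.054,.13],-17.5),18);row(B,pose([.535,-.054,.016],-17.5),9)
E
```

```text
18 x [-26.95, -21.01, 6.05, -0.0, -0.0, -0.42]  mid [0.37  0.206 0.184]
9 x [-0.0, 0.0, 12.67, 0.0, 0.0, 0.0]  mid [ 0.535 -0.054  0.079]
```

>>> {"method": "send_rows", "body": {"steps": [[-27,-21,6,0,0,-0.42,100],[-27,-21,6,0,0,-0.42,100],[-27,-21,6,0,0,-0.42,100],[-27,-21,6,0,0,-0.42,100],[-27,-21,6,0,0,-0.42,100],[-27,-21,6,0,0,-0.42,100],[-27,-21,6,0,0,-0.42,100],[-27,-21,6,0,0,-0.42,100],[-27,-21,6,0,0,-0.42,100],[-27,-21,6,0,0,-0.42,100]]}}

```text
t: 1.2
tcp_pos: [0.3884, 0.1749, 0.1791]
tcp_rot: [0.569, 3.09, 0.0]
ft_force: [0.3, 0.3, -0.1]
finger_gap: 1.002
gripper_force: 0.0
```

>>> {"method": "send_rows", "body": {"steps": [[-27,-21,6,0,0,-0.42,100],[-27,-21,6,0,0,-0.42,100],[-27,-21,6,0,0,-0.42,100],[-27,-21,6,0,0,-0.42,100],[-27,-21,6,0,0,-0.42,100],[-27,-21,6,0,0,-0.42,100],[-27,-21,6,0,0,-0.42,100],[-27,-21,6,0,0,-0.42,100],[0,0,0,0,0,0,100],[0,0,0,0,0,0,100]]}}

```text
t: 2.2
tcp_pos: [0.5356, -0.0543, 0.1307]
tcp_rot: [-0.48, -3.103, -0.0]
ft_force: [0.1, -0.1, 0.2]
finger_gap: 1.0
gripper_force: 0.0
```

Run:
```python
from h import *
A=cur();print(A.round(3),sense()["q"].round(2));row(A,pose([.535,-.054,.016],-17.5),9)
s=grab_frame("scene");cv2.imwrite("pics/g1.png",cv2.resize(s[150:300,190:340],None,fx=4,fy=4))
```

```text
[[-0.953  0.302 -0.001  0.536]
 [ 0.302  0.953  0.001 -0.054]
 [ 0.001  0.    -1.     0.131]
 [ 0.     0.     0.     1.   ]] [-0.17  0.15  1.51  0.    1.48 -1.43]
9 x [0.07, 0.01, 12.74, 0.0, -0.01, -0.01]  mid [ 0.535 -0.054  0.08 ]
```

View pics/g1.png

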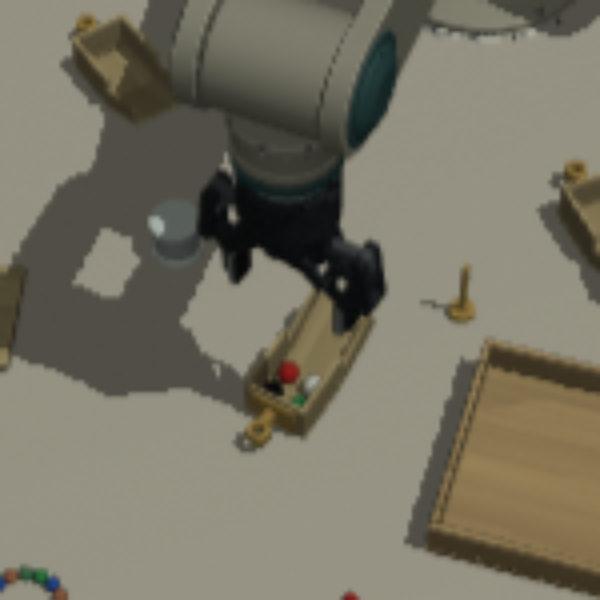

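The gripper is lined up over the cup and its fingers clear the side walls. I'll go down and close.

>>> {"method": "send_rows", "body": {"steps": [[0,0,12.7,0,0,0,100],[0,0,12.7,0,0,0,100],[0,0,12.7,0,0,0,100],[0,0,12.7,0,0,0,100],[0,0,12.7,0,0,0,100],[0,0,12.7,0,0,0,100],[0,0,12.7,0,0,0,100],[0,0,12.7,0,0,0,100],[0,0,12.7,0,0,0,100],[0,0,0,0,0,0,100]]}}

```text
t: 3.25
tcp_pos: [0.5346, -0.0538, 0.0146]
tcp_rot: [-0.478, -3.101, -0.0]
ft_force: [-0.9, 0.5, 0.7]
finger_gap: 0.997
gripper_force: 0.0
```

>>> {"method": "send_rows", "body": {"steps": [[0,0,0,0,0,0,50],[0,0,0,0,0,0,50],[0,0,0,0,0,0,50],[0,0,0,0,0,0,50],[0,0,0,0,0,0,50],[0,0,0,0,0,0,50],[0,0,0,0,0,0,50],[0,0,0,0,0,0,50],[0,0,0,0,0,0,50],[0,0,0,0,0,0,50]]}}

```text
t: 4.25
tcp_pos: [0.5367, -0.0541, 0.0181]
tcp_rot: [0.478, 3.103, -0.0]
ft_force: [0.7, 0.6, 7.2]
finger_gap: 0.642
gripper_force: 65.0
```

Run:
```python
from h import *
def tcp(L,yaw,tilt):
    a=np.radians(tilt);c=np.radians(yaw);x,z=.082,-.012
    h=x*np.cos(a)-z*np.sin(a);v=x*np.sin(a)+z*np.cos(a)
    return pose([L[0]+h*np.cos(c),L[1]+h*np.sin(c),L[2]+v],yaw,tilt)
A=cur();U=A.copy();U[2,3]=.13;row(A,U,6)
P=(.577,.173);B=row(U,tcp((*P,.11),10,0),14)
B=row(B,tcp((*P,.055),10,23),10)
D=row(B,tcp((*P,.052),10,40),10)
E=row(D,tcp((*P,.055),10,58),10)
print(E.round(3))
```

```text
6 x [-0.04, 0.01, -18.65, 0.0, -0.0, -0.0]  mid [ 0.537 -0.054  0.074]
14 x [-7.26, 18.07, 2.3, -0.0, 0.01, -1.97]  mid [0.612 0.059 0.114]
10 x [0.58, -0.0, 2.15, 0.0, -2.3, 0.0]  mid [0.656 0.187 0.087]
10 x [-0.17, -0.0, -2.18, -0.0, -1.7, 0.0]  mid [0.652 0.186 0.086]
10 x [-0.56, 0.0, -2.78, 0.0, -1.8, 0.0]  mid [0.639 0.184 0.108]
[[-0.522 -0.174  0.835  0.63 ]
 [-0.092  0.985  0.147  0.182]
 [-0.848  0.    -0.53   0.118]
 [ 0.     0.     0.     1.   ]]
```

>>> {"method": "send_rows", "body": {"steps": [[0,0,-10,0,0,0,40],[0,0,-18,0,0,0,40],[0,0,-20,0,0,0,40],[0,0,-20,0,0,0,40],[0,0,-20,0,0,0,40],[0,0,-16,0,0,0,40],[0,0,-8,0,0,0,40],[-4,9,1,0,0,-1,40],[-7.3,18,2.3,0,0,-2,40],[-7.3,18,2.3,0,0,-2,40]]}}

```text
t: 5.25
tcp_pos: [0.566, -0.015, 0.1218]
tcp_rot: [-0.34, -3.121, -0.0]
ft_force: [0.1, -0.6, -2.6]
finger_gap: 0.647
gripper_force: 64.3
```

>>> {"method": "send_rows", "body": {"steps": [[-7.3,18,2.3,0,0,-2,40],[-7.3,18,2.3,0,0,-2,40],[-7.3,18,2.3,0,0,-2,40],[-7.3,18,2.3,0,0,-2,40],[-7.3,18,2.3,0,0,-2,40],[-7.3,18,2.3,0,0,-2,40],[-7.3,18,2.3,0,0,-2,40],[-7.3,18,2.3,0,0,-2,40],[-7.3,18,2.3,0,0,-2,40],[-7.3,18,2.3,0,0,-2,40]]}}

```text
t: 6.25
tcp_pos: [0.6491, 0.1598, 0.098]
tcp_rot: [0.208, -3.131, 0.0]
ft_force: [-0.8, -0.3, -2.8]
finger_gap: 0.643
gripper_force: 64.3
```

```bash
cat >> h.py <<'E'
def tcp(L,yaw,tilt):
    a=np.radians(tilt);c=np.radians(yaw);x,z=.082,-.012
    h=x*np.cos(a)-z*np.sin(a);v=x*np.sin(a)+z*np.cos(a)
    return pose([L[0]+h*np.cos(c),L[1]+h*np.sin(c),L[2]+v],yaw,tilt)
E
python3 - <<'E'
from h import *
P=(.577,.173);A=cur();B=row(A,tcp((*P,.055),10,23),10)
s=grab_frame("scene");cv2.imwrite("pics/g2.png",cv2.resize(s[180:330,270:420],None,fx=4,fy=4))
E
```

```text
10 x [-0.68, 2.57, 2.37, -0.05, -2.32, -0.24]  mid [0.652 0.173 0.086]
```

View pics/g2.png

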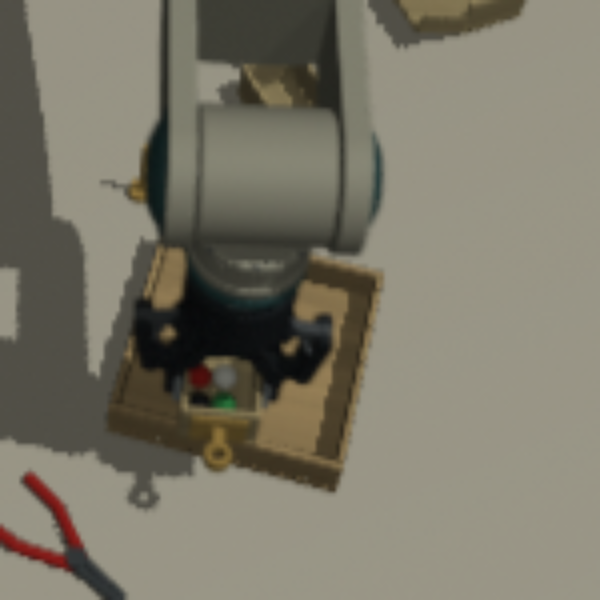

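The cup is held level over the far side of the tray with all four beads in it. I'll tip it now.

>>> {"method": "send_rows", "body": {"steps": [[-0.7,2.6,2.4,0,-2.3,-0.2,40],[-0.7,2.6,2.4,0,-2.3,-0.2,40],[-0.7,2.6,2.4,0,-2.3,-0.2,40],[-0.7,2.6,2.4,0,-2.3,-0.2,40],[-0.7,2.6,2.4,0,-2.3,-0.2,40],[-0.7,2.6,2.4,0,-2.3,-0.2,40],[-0.7,2.6,2.4,0,-2.3,-0.2,40],[-0.7,2.6,2.4,0,-2.3,-0.2,40],[-0.7,2.6,2.4,0,-2.3,-0.2,40],[-0.7,2.6,2.4,0,-2.3,-0.2,40]]}}

```text
t: 7.3
tcp_pos: [0.6558, 0.1862, 0.076]
tcp_rot: [-0.228, 2.733, 0.036]
ft_force: [-0.2, 0.6, -2.5]
finger_gap: 0.645
gripper_force: 64.3
```

Run:
```python
from h import *
P=(.577,.173);A=cur();print(A.round(3));D=row(A,tcp((*P,.052),10,40),10);row(D,tcp((*P,.055),10,58),10)
```

```text
[[-0.908 -0.164  0.385  0.656]
 [-0.154  0.986  0.058  0.186]
 [-0.389 -0.007 -0.921  0.076]
 [ 0.     0.     0.     1.   ]]
10 x [-0.18, 0.06, -2.16, -0.06, -1.71, -0.02]  mid [0.652 0.186 0.086]
10 x [-0.56, 0.0, -2.78, 0.0, -1.8, 0.0]  mid [0.639 0.184 0.108]
```

>>> {"method": "send_rows", "body": {"steps": [[-0.2,0,-2.2,0,-1.7,0,40],[-0.2,0,-2.2,0,-1.7,0,40],[-0.2,0,-2.2,0,-1.7,0,40],[-0.2,0,-2.2,0,-1.7,0,40],[-0.2,0,-2.2,0,-1.7,0,40],[-0.2,0,-2.2,0,-1.7,0,40],[-0.2,0,-2.2,0,-1.7,0,40],[-0.2,0,-2.2,0,-1.7,0,40],[-0.2,0,-2.2,0,-1.7,0,40],[-0.2,0,-2.2,0,-1.7,0,40]]}}

```text
t: 8.3
tcp_pos: [0.6464, 0.1846, 0.096]
tcp_rot: [-0.205, 2.438, 0.065]
ft_force: [-0.0, 0.6, -3.0]
finger_gap: 0.643
gripper_force: 64.3
```

>>> {"method": "send_rows", "body": {"steps": [[-0.6,0,-2.8,0,-1.8,0,40],[-0.6,0,-2.8,0,-1.8,0,40],[-0.6,0,-2.8,0,-1.8,0,40],[-0.6,0,-2.8,0,-1.8,0,40],[-0.6,0,-2.8,0,-1.8,0,40],[-0.6,0,-2.8,0,-1.8,0,40],[-0.6,0,-2.8,0,-1.8,0,40],[-0.6,0,-2.8,0,-1.8,0,40],[-0.6,0,-2.8,0,-1.8,0,40],[-0.6,0,-2.8,0,-1.8,0,40]]}}

```text
t: 9.3
tcp_pos: [0.6284, 0.1876, 0.1334]
tcp_rot: [-0.174, 2.152, 0.073]
ft_force: [0.5, -0.0, -1.4]
finger_gap: 0.645
gripper_force: 64.6
```

>>> {"method": "send_rows", "body": {"steps": [[0,0,0,0,0,0,40],[0,0,0,0,0,0,40],[0,0,0,0,0,0,40],[0,0,0,0,0,0,40],[0,0,0,0,0,0,40],[0,0,0,0,0,0,40],[0,0,0,0,0,0,40],[0,0,0,0,0,0,40],[0,0,0,0,0,0,40],[0,0,0,0,0,0,40]]}}

```text
t: 10.3
tcp_pos: [0.6295, 0.1876, 0.1356]
tcp_rot: [-0.174, 2.149, 0.074]
ft_force: [0.6, -0.2, -3.1]
finger_gap: 0.647
gripper_force: 64.6
```

Run:
```python
from h import *
A=cur();print(A.round(3),sense()["q"].round(2))
p=A[:3,3]+[0.03,0,.06]
B=row(A,pose([.65,.16,.16],-20,0),16)
s=grab_frame("scene");t=grab_frame("top");f=lambda a:cv2.resize(a,None,fx=4,fy=4)
cv2.imwrite("pics/g3.png",np.hstack([f(s[220:320,280:380]),f(t[120:220,160:260])]))
```

```text
[[-0.543 -0.153  0.825  0.629]
 [-0.096  0.988  0.12   0.188]
 [-0.834 -0.014 -0.552  0.136]
 [ 0.     0.     0.     1.   ]] [ 0.28  0.01  1.92 -0.46  0.26 -1.06]
16 x [-2.12, -1.52, -0.67, 0.84, 3.47, 1.68]  mid [0.638 0.175 0.151]
```

View pics/g3.png

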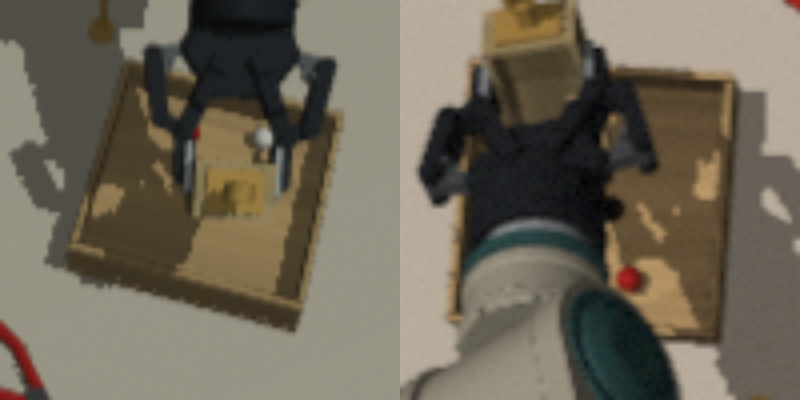

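The tip reached about 56° and the red, white and black beads are visible in the tray; green is hidden. I'll bring the cup upright and check again.

Run:
```python
from h import *
A=cur();row(A,pose([.64,.17,.17],10,0),15)
```

```text
15 x [-1.64, -1.3, -1.79, -0.09, 3.77, -0.05]  mid [0.63  0.179 0.153]
```

>>> {"method": "send_rows", "body": {"steps": [[-1.6,-1.3,-1.8,-0.1,3.8,-0.05,40],[-1.6,-1.3,-1.8,-0.1,3.8,-0.05,40],[-1.6,-1.3,-1.8,-0.1,3.8,-0.05,40],[-1.6,-1.3,-1.8,-0.1,3.8,-0.05,40],[-1.6,-1.3,-1.8,-0.1,3.8,-0.05,40],[-1.6,-1.3,-1.8,-0.1,3.8,-0.05,40],[-1.6,-1.3,-1.8,-0.1,3.8,-0.05,40],[-1.6,-1.3,-1.8,-0.1,3.8,-0.05,40],[-1.6,-1.3,-1.8,-0.1,3.8,-0.05,40],[-1.6,-1.3,-1.8,-0.1,3.8,-0.05,40]]}}

```text
t: 11.4
tcp_pos: [0.6326, 0.1752, 0.1598]
tcp_rot: [-0.242, 2.811, 0.031]
ft_force: [-0.0, 0.5, -1.3]
finger_gap: 0.64
gripper_force: 64.5
```

Run:
```python
from h import *
A=cur();B=row(A,pose([.64,.12,.17],10,0),6)
# standoff: cup yaw 220, hole - (53+40) along d
B=row(B,pose([.66,-.10,.17],-50,0),14)
d=np.radians(220);u=np.array([np.cos(d),np.sin(d)])
for off in(.103,.053):
    p=np.array([.578,-.335])-off*u;print(p,np.hypot(*p))
p=np.array([.578,-.335])-.103*u
row(B,pose([*p,.13],-140,0),16)
```

```text
6 x [0.05, -9.29, -1.72, -0.06, 3.07, -0.02]  mid [0.636 0.148 0.165]
14 x [-6.47, -15.2, 0.0, 0.0, 0.0, 4.29]  mid [0.679 0.013 0.17 ]
[ 0.65690258 -0.26879288] 0.7097679950581193
[ 0.61860036 -0.30093226] 0.6879146916013965
16 x [-11.71, 0.23, 2.5, 0.0, 0.0, 5.62]  mid [ 0.693 -0.185  0.15 ]
```

>>> {"method": "send_rows", "body": {"steps": [[0,-9.3,-1.7,0,3.1,0,40],[0,-9.3,-1.7,0,3.1,0,40],[0,-9.3,-1.7,0,3.1,0,40],[0,-9.3,-1.7,0,3.1,0,40],[0,-9.3,-1.7,0,3.1,0,40],[0,-9.3,-1.7,0,3.1,0,40],[-6.5,-15,0,0,0,4.3,40],[-6.5,-15,0,0,0,4.3,40],[-6.5,-15,0,0,0,4.3,40],[-6.5,-15,0,0,0,4.3,40]]}}

```text
t: 12.4
tcp_pos: [0.67, 0.0613, 0.1697]
tcp_rot: [0.207, 3.134, -0.009]
ft_force: [0.3, -0.8, -1.9]
finger_gap: 0.645
gripper_force: 64.4
```

>>> {"method": "send_rows", "body": {"steps": [[-6.5,-15,0,0,0,4.3,40],[-6.5,-15,0,0,0,4.3,40],[-6.5,-15,0,0,0,4.3,40],[-6.5,-15,0,0,0,4.3,40],[-6.5,-15,0,0,0,4.3,40],[-6.5,-15,0,0,0,4.3,40],[-6.5,-15,0,0,0,4.3,40],[-6.5,-15,0,0,0,4.3,40],[-6.5,-15,0,0,0,4.3,40],[-6.5,-15,0,0,0,4.3,40]]}}

```text
t: 13.4
tcp_pos: [0.6602, -0.0984, 0.1707]
tcp_rot: [1.341, 2.838, -0.009]
ft_force: [0.6, -0.0, -2.1]
finger_gap: 0.642
gripper_force: 64.4
```

Run:
```python
from h import *
A=cur();print(A.round(3),sense()["q"].round(2))
d=np.radians(220);u=np.array([np.cos(d),np.sin(d)])
p=np.array([.578,-.335])-.103*u
row(A,pose([*p,.13],-140,0),18)
s=grab_frame("scene");cv2.imwrite("pics/g4.png",cv2.resize(s[160:330,150:400],None,fx=3,fy=3,interpolation=cv2.INTER_CUBIC))
```

```text
[[-0.635  0.773  0.     0.66 ]
 [ 0.773  0.635 -0.006 -0.098]
 [-0.005 -0.004 -1.     0.171]
 [ 0.     0.     0.     1.   ]] [-0.2   0.48  1.02 -0.01  1.63 -0.89]
18 x [-10.49, 0.31, 2.29, 0.0, 0.02, 4.97]  mid [ 0.694 -0.184  0.15 ]
```

View pics/g4.png

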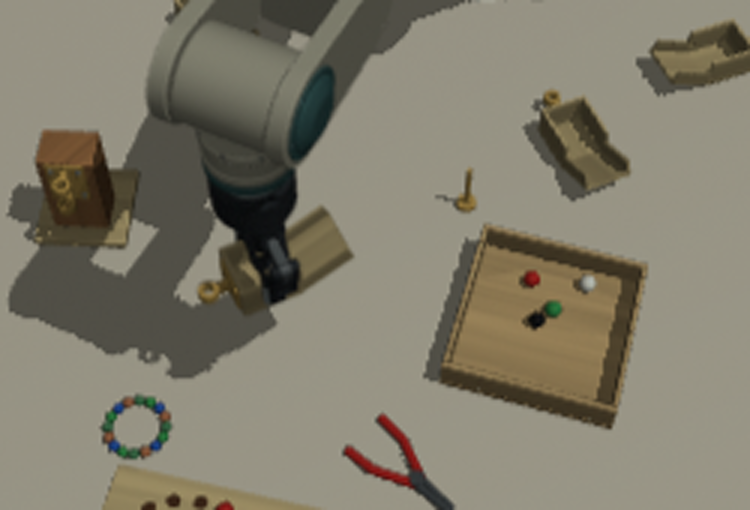

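All four beads lie in the tray: red, white, green and black. Next I'll move to the standoff in front of the post.

>>> {"method": "send_rows", "body": {"steps": [[-10.5,0.3,2.3,0,0,5,40],[-10.5,0.3,2.3,0,0,5,40],[-10.5,0.3,2.3,0,0,5,40],[-10.5,0.3,2.3,0,0,5,40],[-10.5,0.3,2.3,0,0,5,40],[-10.5,0.3,2.3,0,0,5,40],[-10.5,0.3,2.3,0,0,5,40],[-10.5,0.3,2.3,0,0,5,40],[-10.5,0.3,2.3,0,0,5,40],[-10.5,0.3,2.3,0,0,5,40]]}}

```text
t: 14.45
tcp_pos: [0.6932, -0.1942, 0.148]
tcp_rot: [2.412, 2.005, -0.006]
ft_force: [-0.1, 0.2, -2.3]
finger_gap: 0.642
gripper_force: 64.4
```

>>> {"method": "send_rows", "body": {"steps": [[-10.5,0.3,2.3,0,0,5,40],[-10.5,0.3,2.3,0,0,5,40],[-10.5,0.3,2.3,0,0,5,40],[-10.5,0.3,2.3,0,0,5,40],[-10.5,0.3,2.3,0,0,5,40],[-10.5,0.3,2.3,0,0,5,40],[-10.5,0.3,2.3,0,0,5,40],[-10.5,0.3,2.3,0,0,5,40],[0,0,0,0,0,0,40],[0,0,0,0,0,0,40]]}}

```text
t: 15.45
tcp_pos: [0.6567, -0.2678, 0.1305]
tcp_rot: [2.949, 1.066, -0.003]
ft_force: [0.6, 0.4, -2.3]
finger_gap: 0.647
gripper_force: 64.4
```

Run:
```python
from h import *
A=cur();print(A.round(4),sense()["q"].round(2))
d=np.radians(220);u=np.array([np.cos(d),np.sin(d)]);p=np.array([.578,-.335])-.103*u
row(A,pose([*p,.098],-140,0),4)
h=A[:3,3]+[.053*u[0],.053*u[1],.008]  # top of cup knuckle
print(proj("scene",h),proj("top",h))
s=grab_frame("scene");t=grab_frame("top")
# scene crop off (150,185) 70x75 ; top crop off (365,140)
f=lambda a:cv2.resize(a,None,fx=8,fy=8,interpolation=cv2.INTER_CUBIC)
cv2.imwrite("pics/g5.png",np.hstack([f(s[190:265,155:210]),f(t[140:215,365:410])]))
```

```text
[[ 7.687e-01  6.396e-01 -3.000e-04  6.567e-01]
 [ 6.396e-01 -7.687e-01 -5.700e-03 -2.678e-01]
 [-3.900e-03  4.200e-03 -1.000e+00  1.305e-01]
 [ 0.000e+00  0.000e+00  0.000e+00  1.000e+00]] [-0.44  0.63  0.9  -0.01  1.6   0.44]
4 x [-0.1, 0.21, 8.12, 0.06, 0.06, -0.06]  mid [ 0.657 -0.268  0.114]
[[175.3023066  230.68838984]] [[394.72607464 139.6784085 ]]
```

View pics/g5.png

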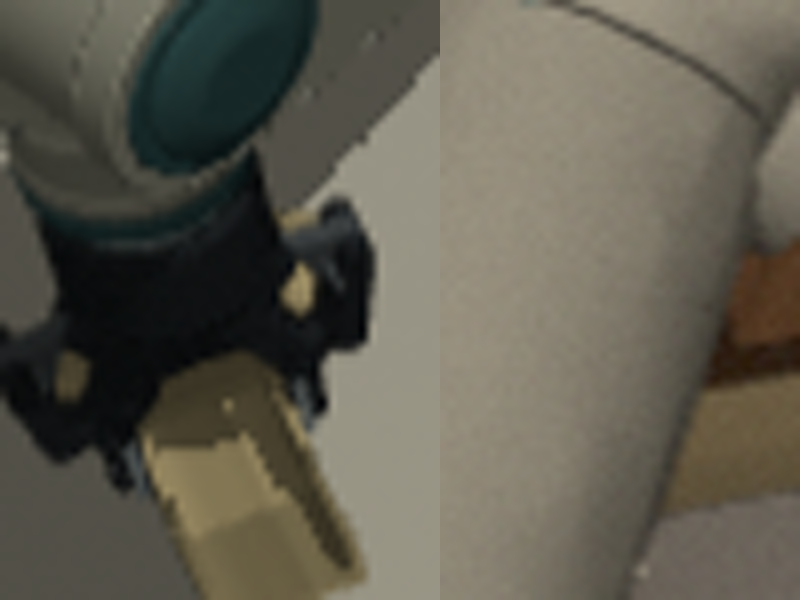

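The gripper hides the knuckle in this pose. I'll back off and measure the in-hand cup offset at two yaw angles, which lets me solve for the camera bias as well.

Run:
```python
from h import *
A=cur();B=row(A,pose([.66,-.17,.098],-90,0),9);row(B,pose([.66,-.17,.098],0,0),14)
```

```text
9 x [10.06, -4.93, 3.59, 0.02, 0.04, -5.58]  mid [ 0.669 -0.225  0.116]
14 x [0.0, 0.0, 0.0, 0.0, 0.0, -6.43]  mid [ 0.66  -0.17   0.098]
```

>>> {"method": "send_rows", "body": {"steps": [[10,-5,3.6,0,0,-5.6,40],[10,-5,3.6,0,0,-5.6,40],[10,-5,3.6,0,0,-5.6,40],[10,-5,3.6,0,0,-5.6,40],[10,-5,3.6,0,0,-5.6,40],[10,-5,3.6,0,0,-5.6,40],[10,-5,3.6,0,0,-5.6,40],[10,-5,3.6,0,0,-5.6,40],[10,-5,3.6,0,0,-5.6,40],[0,0,0,0,0,0,40]]}}

```text
t: 16.55
tcp_pos: [0.6588, -0.169, 0.0971]
tcp_rot: [2.215, 2.224, -0.007]
ft_force: [0.2, 0.1, -2.7]
finger_gap: 0.647
gripper_force: 64.5
```

>>> {"method": "send_rows", "body": {"steps": [[0,0,0,0,0,0,40],[0,0,0,0,0,0,40],[0,0,0,0,0,0,40],[0,0,0,0,0,0,40],[0,0,0,0,0,0,40],[0,0,0,0,0,0,40],[0,0,0,0,0,0,40],[0,0,0,0,0,0,40],[0,0,0,0,0,0,40],[0,0,0,0,0,0,40]]}}

```text
t: 17.55
tcp_pos: [0.6587, -0.1709, 0.0976]
tcp_rot: [2.219, 2.219, -0.007]
ft_force: [-0.9, -0.7, -2.7]
finger_gap: 0.643
gripper_force: 64.4
```

Run:
```python
from h import *
A=cur();print(A.round(4))
s=grab_frame("scene");t=grab_frame("top");np.savez("p1.npz",A=A,s=s,t=t)
h=(A@np.array([-.053,0,-.008,1]))[:3]
for n,im in(("scene",s),("top",t)):
    u=proj(n,h)[0];c=im[int(u[1])-10:int(u[1])+11,int(u[0])-10:int(u[0])+11].astype(int)
    m=(c[...,1]-c[...,0]>25)&(c[...,2]>90);ys,xs=np.nonzero(m);print(n,u,m.sum(),(xs.mean()+int(u[0])-10,ys.mean()+int(u[1])-10) if m.sum() else 0)
row(A,pose([.66,-.17,.098],0,0),14)
```

```text
[[ 1.000e-04  1.000e+00 -7.000e-04  6.587e-01]
 [ 1.000e+00 -1.000e-04 -5.900e-03 -1.709e-01]
 [-5.900e-03 -7.000e-04 -1.000e+00  9.760e-02]
 [ 0.000e+00  0.000e+00  0.000e+00  1.000e+00]]
scene [196.99162377 253.49154221] 0 0
top [360.106006   126.64682748] 39 (np.float64(356.1794871794872), np.float64(127.84615384615384))
14 x [-0.01, 0.12, -0.03, -0.02, 0.02, -6.43]  mid [ 0.66  -0.171  0.098]
```

>>> {"method": "send_rows", "body": {"steps": [[0,0,0,0,0,-6.4,40],[0,0,0,0,0,-6.4,40],[0,0,0,0,0,-6.4,40],[0,0,0,0,0,-6.4,40],[0,0,0,0,0,-6.4,40],[0,0,0,0,0,-6.4,40],[0,0,0,0,0,-6.4,40],[0,0,0,0,0,0,40],[0,0,0,0,0,0,40],[0,0,0,0,0,0,40]]}}

```text
t: 18.65
tcp_pos: [0.6587, -0.1709, 0.0976]
tcp_rot: [1.21, 2.897, -0.009]
ft_force: [0.4, -0.3, -2.8]
finger_gap: 0.646
gripper_force: 64.5
```

Run:
```python
from h import *
A=cur();print(A.round(4))
s=grab_frame("scene");t=grab_frame("top");np.savez("p2.npz",A=A,s=s,t=t)
```

```text
[[-7.030e-01  7.112e-01 -6.000e-04  6.587e-01]
 [ 7.112e-01  7.030e-01 -5.900e-03 -1.709e-01]
 [-3.700e-03 -4.600e-03 -1.000e+00  9.760e-02]
 [ 0.000e+00  0.000e+00  0.000e+00  1.000e+00]]
```

>>> {"method": "send_rows", "body": {"steps": [[0,0,0,0,0,-6.4,40],[0,0,0,0,0,-6.4,40],[0,0,0,0,0,-6.4,40],[0,0,0,0,0,-6.4,40],[0,0,0,0,0,-6.4,40],[0,0,0,0,0,-6.4,40],[0,0,0,0,0,-6.4,40],[0,0,0,0,0,0,40],[0,0,0,0,0,0,40],[0,0,0,0,0,0,40]]}}

```text
t: 19.75
tcp_pos: [0.6587, -0.1709, 0.0976]
tcp_rot: [-0.015, -3.141, 0.009]
ft_force: [-0.2, -0.5, -1.8]
finger_gap: 0.645
gripper_force: 64.5
```

Run:
```python
from h import *
A=cur();print(A.round(4))
s=grab_frame("scene");t=grab_frame("top");np.savez("p3.npz",A=A,s=s,t=t)
tiles=[]
for k in(1,2,3):
    d=np.load(f"p{k}.npz");h=(d["A"]@np.array([-.045,0,-.012,1]))[:3]
    col=[]
    for n,key in(("scene","s"),("top","t")):
        u=proj(n,h)[0].astype(int)-[16,18];print(k,n,u.tolist(),proj(n,(d["A"]@np.array([-.053,0,-.008,1]))[:3])[0].round(2))
        col.append(cv2.resize(d[key][u[1]:u[1]+37,u[0]:u[0]+33],(264,296),interpolation=cv2.INTER_CUBIC))
    tiles.append(np.vstack(col))
cv2.imwrite("pics/m.png",np.hstack(tiles))
```

```text
[[-1.000e+00  9.600e-03 -7.000e-04  6.587e-01]
 [ 9.600e-03  9.999e-01 -5.800e-03 -1.709e-01]
 [ 6.000e-04 -5.800e-03 -1.000e+00  9.760e-02]
 [ 0.000e+00  0.000e+00  0.000e+00  1.000e+00]]
1 scene [183, 235] [196.99 253.49]
1 top [341, 108] [360.11 126.65]
2 scene [184, 245] [197.82 265.21]
2 top [335, 96] [353.8  112.39]
3 scene [193, 251] [208.36 272.46]
3 top [323, 90] [339.08 106.45]
```

View pics/m.png

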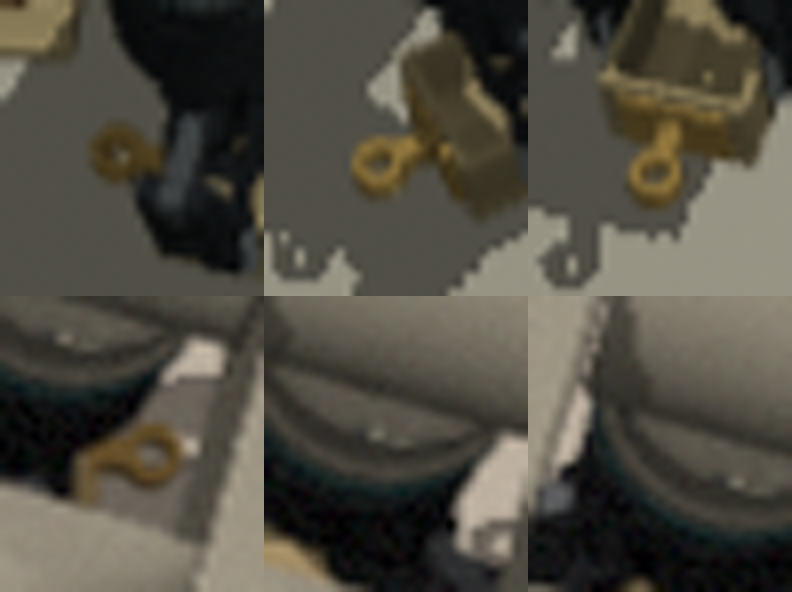

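The tiles show the knuckle hole close to its predicted place in every view: scene (120,152), (117,164) and (128,172), top (153,156), in tile pixels. I'll solve for the in-hand offset, the camera bias and the jamb axis.

Run:
```python
from h import *
np.set_printoptions(precision=4,suppress=True)
ob=[(1,"scene",(120,152),(183,235)),(2,"scene",(117,164),(184,245)),(3,"scene",(128,172),(193,251)),(1,"top",(153,156),(341,108))]
As={k:np.load(f"p{k}.npz")["A"] for k in(1,2,3)}
bias={}
def f(v):
    r=[]
    for k,n,u,o in ob:
        b=v[2:4] if n=="scene" else v[4:6]
        r+=list(proj(n,(As[k]@np.array([-.053+v[0],v[1],-.008,1]))[:3])[0]+b-px(u,o))
    return np.r_[r,v[:2]/.003*.3,v[2:]*.3]
v=least_squares(f,np.zeros(6),x_scale=[.001]*2+[1]*4).x;print(v,f(v)[:8].round(2))
bs,bt=v[2:4],v[4:6]
J=(375,145);K=(155,195)
g=lambda n,z,u,b:least_squares(lambda w:proj(n,[w[0],w[1],z])[0]+b-u,[.57,-.33]).x
print("top",g("top",.122,px((257,92),J),bt));print("sc up",g("scene",.122,px((124,208),K),bs),"sc low",g("scene",.090,px((138,258),K),bs))
jb=[("top",m,px(u,J)-bt) for m,u in [((-42,0,122),(257,92)),((-22,-30,130),(185,180)),((-22,30,130),(372,138)),((22,30,130),(400,265)),((22,-30,130),(215,305)),((60,-50,12),(82,482)),((60,50,12),(370,430))]]
js=[("scene",m,px(u,K)-bs) for m,u in [((-42,0,122),(124,208)),((-42,0,90),(138,258)),((22,30,130),(75,68)),((22,-30,130),(222,72)),((-22,-30,130),(207,160)),((-22,30,130),(58,155))]]
for nm,o in(("top",jb),("scene",js),("both",jb+js)):
    x,r=fit(o,[.53,-.34,3.32]);print(nm,np.degrees(x[2]),x[:2]-.042*np.array([np.cos(x[2]),np.sin(x[2])]),np.abs(r).mean(0))
# code measure of jamb upper ring in scene frames: ring template on brassness
s=np.load("p3.npz")["s"].astype(float);br=s[...,2]-s[...,0]
print(br[212:232,163:180].astype(int))
```

```text
[ 0.0011 -0.0002  0.1209  0.0384  0.029   0.2966] [-0.06 -0.02  0.08 -0.06 -0.03  0.07 -0.   -0.03]
top [ 0.5797 -0.3347]
sc up [ 0.5742 -0.3378] sc low [ 0.5754 -0.3376]
top 190.64398862515034 [ 0.5792 -0.3344] [0.2374 0.5477]
scene 190.99482410641144 [ 0.5758 -0.3369] [0.2899 0.222 ]
both 190.49101383893853 [ 0.5783 -0.3352] [0.3676 0.6918]
[[63 63 65 67 66 64 66 68 66 48 34 32 36 35 35 36 37]
 [63 66 67 66 65 67 68 67 48 34 34 34 36 36 35 36 38]
 [46 53 64 59 54 62 63 50 37 37 39 38 39 39 40 40 38]
 [35 49 56 61 61 63 63 44 43 42 43 43 44 43 38 34 33]
 [34 38 47 32 42 48 48 42 42 42 42 41 35 40 36 33 30]
 [30 34 43 12 24 39 42 44 45 38 40 40  5 14 37 33 31]
 [26 32 37 29 33 40 41 45 45 33 41 41 26 29 39 32 32]
 [25 30 35 40 41 40 45 46 45 34 38 41 40 41 40 34 32]
 [23 30 33 39 42 44 41 40 42 43 37 41 41 40 40 34 32]
 [19 26 32 36 42 37 37 39 39 45 37 39 41 40 40 39 32]
 [13 22 31 35 42 41 36 39 40 44 31 38 41 41 40 39 35]
 [11 19 30 33 37 43 44 45 44 38 30 33 40 41 41 40 34]
 [11 14 29 31 36 40 40 42 41 36 36 30 41 41 25 14 36]
 [11 13 27 31 37 39 39 40 39 40 42 35 40 41 28 15 39]
 [10 18 26 31 33 34 40 43 38 40 43 43 33 33 33 28 35]
 [10 22 26 31 32 33 43 38 36 39 39 44 33 30 32 32 33]
 [10 26 28 29 31 31 47 41 36 37 43 42 31 31 31 31 33]
 [13 27 28 28 31 33 36 44 45 43 43 37 30 30 32 32 32]
 [20 28 28 27 32 32 32 40 44 41 40 36 30 32 32 32 33]
 [22 28 27 27 30 31 33 36 38 38 37 34 33 31 32 32 34]]
```

Run:
```python
from h import *
c1=cv2.imread("pics/c1.png").astype(int);c2=cv2.imread("pics/c2.png").astype(int)
def show(c,x0,x1,y0,y1,st=4):
    g=c[y0:y1:st,x0:x1:st];print("x",x0,"y",y0)
    for i,r in enumerate(g[...,2]-g[...,0]): print(y0+i*st,' '.join(f"{a:3d}" for a in r))
show(c1,400+184,400+312,52,170,6)
g=c2[170:300:6,400+84:400+190:6]
print("c2 gray from x484,y170")
for i,r in enumerate(g.mean(-1).astype(int)): print(170+6*i,' '.join(f"{a:3d}" for a in r))
```

```text
x 584 y 52
52  26  28  27  27  26  26  26  27  26  26  27  27  27  28  29  27  27  26  27  27  27  27
58  26  27  28  25  25  27  27  26  24  25  27  30  30  30  29  28  27  27  26  27  27  26
64  27  27  27  25  25  27  28  24  24  27  36  52  61  58  47  37  30  27  26  27  26  27
70  27  27  26  26  26  27  27  25  31  47  64  78  88  85  72  58  42  31  26  27  25  26
76  26  28  27  26  27  27  28  27  47  76  92  84  80  82  85  81  64  43  28  28  26  25
82  27  28  28  27  27  28  31  36  66  84  70  47  33  45  70  84  81  59  37  28  25  24
88  26  27  28  26  30  38  47  57  80  82  52  29  19  28  46  72  85  70  41  27  24  27
94  27  27  29  31  46  59  65  70  86  83  55  33  26  27  35  63  84  74  42  27  25  27
100  26  29  32  46  70  79  68  69  86  92  74  47  32  33  45  69  85  73  42  28  25  26
106  26  27  35  60  80  76  57  59  77  90  84  65  47  44  58  81  81  60  37  28  25  26
112  24  27  40  72  80  62  43  40  58  82  94  88  80  77  81  88  72  44  28  26  26  26
118  24  31  48  80  82  60  40  30  39  63  81  91  97  99  95  87  62  37  24  25  
[... 1737 characters left out ...]
  55  54  55  73
248  47  37  37  40  41  44  50  53  53  64  76  86  84  56  46  47  48  55
254  49  38  35  36  38  46  50  46  44  54  60  81 100  59  39  38  40  40
260  57  41  36  36  37  48  46  40  42  52  54  75 101  67  43  35  37  36
266  60  49  39  34  38  53  50  45  51  54  71  93  96  65  44  36  36  36
272  61  51  41  36  38  45  52  65  79  77  89  94  81  59  44  38  38  36
278  61  54  45  39  37  36  49  72  88  87  88  82  67  53  43  40  41  38
284  62  62  51  40  37  34  43  57  66  69  70  67  59  49  42  40  42  40
290  62  63  54  43  37  36  40  46  53  55  58  56  51  45  41  40  41  41
296  61  62  54  42  37  37  38  40  45  47  49  47  44  42  41  40  40  42
```

Run:
```python
from h import *
np.set_printoptions(precision=4,suppress=True)
c1=cv2.imread("pics/c1.png").astype(float);c2=cv2.imread("pics/c2.png").astype(float)
P={k:np.load(f"p{k}.npz") for k in(1,2,3)}
th=np.linspace(0,2*np.pi,48,endpoint=False)
def score(img,n,map_,w,z,ch):
    def s(r):
        X=np.c_[w[0]+r*np.cos(th),w[1]+r*np.sin(th),np.full(48,z)];u=map_(proj(n,X)).astype(np.float32)
        return cv2.remap(ch(img).astype(np.float32),u[:,0][None],u[:,1][None],cv2.INTER_LINEAR).mean()
    return s(.0075)+.5*s(.006)+.5*s(.009)-s(.002)-.5*s(.0005)-.5*s(.0125)
def best(img,n,m,w0,z,ch):
    g=np.arange(-.006,.0061,.0005);S=np.array([[score(img,n,m,(w0[0]+a,w0[1]+b),z,ch) for b in g] for a in g])
    w=np.clip(S-S.max()*.93,0,None);w/=w.sum()
    return w0+np.array([(w.sum(1)*g).sum(),(w.sum(0)*g).sum()])
gray=lambda i:i.mean(-1);rb=lambda i:i[...,2]-i[...,0]
up=lambda off,ex=0:(lambda u:(u-np.array(off)+.5)*8-.5+np.array([ex,0]))
ident=lambda u:u
R={}
for k,n,key in((1,"scene","s"),(2,"scene","s"),(3,"scene","s"),(1,"top","t")):
    h=(P[k]["A"]@np.array([-.053,0,-.008,1]))[:3]
    for nm,ch in(("rb",rb),("gray",gray)): print(k,n,nm,(best(P[k][key].astype(float),n,ident,h[:2],h[2],ch)-h[:2])*1e3)
w0=np.array([.577,-.336])
for nm,ch in(("rb",rb),("gray",gray)):
    print("jamb",nm,"top",best(c1,"top",up((375,145),400),w0,.122,ch),"sc up",best(c2,"scene",up((155,195),400),w0,.122,ch),"sc low",best(c2,"scene",up((155,195),400),w0,.090,ch))
```

```text
1 scene rb [0.1263 0.8557]
1 scene gray [-0.7653 -4.5337]
2 scene rb [-0.9639  0.4583]
2 scene gray [-2.8705  0.1106]
3 scene rb [-0.6634  0.235 ]
3 scene gray [-2.1476 -0.1589]
1 top rb [-1.2293  1.5526]
1 top gray [ 2.0879 -2.3621]
jamb rb top [ 0.5783 -0.3351] sc up [ 0.5761 -0.3365] sc low [ 0.5766 -0.3375]
jamb gray top [ 0.5809 -0.3379] sc up [ 0.5762 -0.3365] sc low [ 0.5767 -0.3376]
```

Run:
```python
from h import *
A=cur();B=row(A,pose([.67,-.175,.098],-70),11);D=row(B,pose([.6557,-.2710,.098],-140),12);row(D,pose([.6174,-.3031,.098],-140),12)
```

```text
11 x [-1.13, 0.24, -0.04, -0.03, 0.02, 6.32]  mid [ 0.664 -0.171  0.098]
12 x [-8.59, 0.54, 0.0, 0.0, 0.0, 5.83]  mid [ 0.678 -0.225  0.098]
12 x [-4.16, -0.0, 0.0, 0.0, 0.0, 0.0]  mid [ 0.637 -0.287  0.098]
```

>>> {"method": "send_rows", "body": {"steps": [[-1.2,0.2,0,0,0,7,40],[-1.2,0.2,0,0,0,7,40],[-1.2,0.2,0,0,0,7,40],[-1.2,0.2,0,0,0,7,40],[-1.2,0.2,0,0,0,7,40],[-1.2,0.2,0,0,0,7,40],[-1.2,0.2,0,0,0,7,40],[-1.2,0.2,0,0,0,7,40],[-1.2,0.2,0,0,0,7,40],[-1.2,0.2,0,0,0,6.5,40]]}}

```text
t: 20.85
tcp_pos: [0.6693, -0.1753, 0.0975]
tcp_rot: [1.806, 2.567, -0.008]
ft_force: [-1.0, -0.5, -2.0]
finger_gap: 0.645
gripper_force: 64.4
```

>>> {"method": "send_rows", "body": {"steps": [[-8.6,0.5,0,0,0,5.8,40],[-8.6,0.5,0,0,0,5.8,40],[-8.6,0.5,0,0,0,5.8,40],[-8.6,0.5,0,0,0,5.8,40],[-8.6,0.5,0,0,0,5.8,40],[-8.6,0.5,0,0,0,5.8,40],[-8.6,0.5,0,0,0,5.8,40],[-8.6,0.5,0,0,0,5.8,40],[-8.6,0.5,0,0,0,5.8,40],[-8.6,0.5,0,0,0,5.8,40]]}}

```text
t: 21.85
tcp_pos: [0.6653, -0.2581, 0.0979]
tcp_rot: [2.822, 1.37, -0.005]
ft_force: [-0.4, 0.2, -2.6]
finger_gap: 0.646
gripper_force: 64.4
```

>>> {"method": "send_rows", "body": {"steps": [[-8.6,0.5,0,0,0,5.8,40],[-8.6,0.5,0,0,0,5.8,40],[0,0,0,0,0,0,40],[0,0,0,0,0,0,40],[0,0,0,0,0,0,40],[0,0,0,0,0,0,40],[0,0,0,0,0,0,40],[0,0,0,0,0,0,40],[0,0,0,0,0,0,40],[0,0,0,0,0,0,40]]}}

```text
t: 22.85
tcp_pos: [0.655, -0.2713, 0.0981]
tcp_rot: [2.943, 1.086, -0.004]
ft_force: [0.2, -0.4, -2.2]
finger_gap: 0.643
gripper_force: 64.4
```

Run:
```python
from h import *
A=cur();print(A.round(4),sense()["ft_force"]);row(A,pose([.6368,-.2869,.098],-140),6);row(A,pose([.6174,-.3031,.098],-140),12)
```

```text
[[ 7.604e-01  6.494e-01 -7.000e-04  6.550e-01]
 [ 6.494e-01 -7.604e-01 -5.800e-03 -2.713e-01]
 [-4.300e-03  4.000e-03 -1.000e+00  9.810e-02]
 [ 0.000e+00  0.000e+00  0.000e+00  1.000e+00]] [ 0.20400391 -0.41998657 -2.18158202]
6 x [-3.99, 0.02, 0.03, 0.04, 0.04, 0.08]  mid [ 0.646 -0.279  0.098]
12 x [-4.1, -0.0, 0.02, 0.02, 0.02, 0.04]  mid [ 0.636 -0.287  0.098]
```

>>> {"method": "send_rows", "body": {"steps": [[-4.1,0,0,0,0,0,40],[-4.1,0,0,0,0,0,40],[-4.1,0,0,0,0,0,40],[-4.1,0,0,0,0,0,40],[-4.1,0,0,0,0,0,40],[-4.1,0,0,0,0,0,40],[-4.1,0,0,0,0,0,40],[0,0,0,0,0,0,40],[0,0,0,0,0,0,40],[0,0,0,0,0,0,40]]}}

```text
t: 23.85
tcp_pos: [0.6333, -0.2898, 0.0982]
tcp_rot: [2.943, 1.086, -0.004]
ft_force: [0.7, -0.1, -1.6]
finger_gap: 0.644
gripper_force: 64.4
```

>>> {"method": "send_rows", "body": {"steps": [[-4.1,0,0,0,0,0,40],[-4.1,0,0,0,0,0,40],[-4.1,0,0,0,0,0,40],[-4.1,0,0,0,0,0,40],[-4.1,0,0,0,0,0,40],[0,0,0,0,0,0,40],[0,0,0,0,0,0,40],[0,0,0,0,0,0,40],[0,0,0,0,0,0,40],[0,0,0,0,0,0,40]]}}

```text
t: 24.85
tcp_pos: [0.6177, -0.3032, 0.0983]
tcp_rot: [2.942, 1.086, -0.004]
ft_force: [-1.2, -0.5, -2.0]
finger_gap: 0.643
gripper_force: 64.4
```

Run:
```python
from h import *
A=cur();print(A.round(4));row(A,pose([.6174,-.3031,.098],-140),1)
F=[]
np.set_printoptions(precision=2,suppress=True)
d=np.radians(-140);hc=A[:3,3]+.0521*np.array([np.cos(d),np.sin(d),0]);print("hole",hc)
t0=np.load("p3.npz")["t"]
for i in range(10): t=grab_frame("top");F.append(sense()["ft_force"])
s=grab_frame("scene");np.savez("f.npz",s=s,t=t)
print(np.mean(F,0),np.std(F,0),sense()["t"])
# visibility of the joint: brassness near the projected hole
for n,im in(("top",t),("scene",s)):
    u=proj(n,[.5775,-.3366,.122])[0];x,y=u.astype(int);c=im[y-6:y+7,x-6:x+7].astype(int);print(n,u);print(c[...,2]-c[...,0])
```

```text
[[ 7.603e-01  6.495e-01 -7.000e-04  6.177e-01]
 [ 6.495e-01 -7.603e-01 -5.800e-03 -3.032e-01]
 [-4.300e-03  4.000e-03 -1.000e+00  9.830e-02]
 [ 0.000e+00  0.000e+00  0.000e+00  1.000e+00]]
1 x [-0.15, -0.22, 0.32, 0.23, 0.25, 0.51]  mid [ 0.618 -0.303  0.098]
hole [ 0.58 -0.34  0.1 ]
[ 0.11 -0.07 -2.15] [0.4  0.36 0.79] 25.4
top [407.44 156.64]
[[26 25 25 25 27 24 23 19 17 15 18 18 16]
 [26 26 24 22 22 25 24 23 21 21 16 17 18]
 [26 24 24 25 23 22 25 23 24 22 20 18 18]
 [23 24 23 23 26 25 25 24 24 24 24 23 23]
 [23 23 22 25 24 23 26 25 24 21 26 23 23]
 [24 25 24 24 24 25 25 23 24 25 25 26 24]
 [26 24 24 25 25 25 26 24 25 23 22 24 24]
 [26 25 25 26 24 26 25 21 23 27 23 23 25]
 [25 25 24 25 23 23 25 23 22 24 24 24 25]
 [23 26 27 25 25 23 22 23 24 23 23 22 23]
 [25 27 26 24 26 25 24 25 25 23 22 26 23]
 [24 25 25 26 25 25 24 24 24 23 22 23 24]
 [22 24 25 25 25 27 25 26 25 24 25 23 24]]
scene [169.93 221.44]
[[-3 -2 -3 -2 -2 -3 -3 -3 -4 -5 -3 -4 -3]
 [-3 -4 -3 -2 -3 -3 -3 -4 -4 -4 -2 -2 -2]
 [-2 -3 -1 -1 -2 -3 -4 -3 -3 -3 -2 -3 -3]
 [-2 -2 -1 -1 -3 -4 -4 -4 -2 -2 -3 -2 -4]
 [-2 -3 -2 -2 -3 -4 -3 -4 -5 -3 -3 -3 -4]
 [-3 -3 -3 -3 -3 -4 -2 -4 -4 -4 -3 -2 -3]
 [-2 -4 -2 -3 -1 -3 -3 -4 -4 -4 -3 -2 -3]
 [-2 -3 -2 -2 -1 -4 -3 -2 -3 -3 -2 -4 -5]
 [-1 -4 -3 -1 -3 -4 -3 -4 -3 -4 -3 -3 -4]
 [-2 -4 -3 -2 -3 -3 -3 -4 -3 -3 -3 -1 -1]
 [-2 -4 -2 -1 -2 -2 -2 -2 -2 -3 -1 -3 -2]
 [-2 -2 -4 -2 -3 -2 -3 -2 -3 -2 -1 -1 -3]
 [-3 -2 -2 -2 -2 -2 -2 -3 -1 -2 -2 -2 -3]]
```

```bash
python3 -c "
from rig import *
print(finish_job())"
```

```text
the job is handed in; nothing more can be done
None
```

I poured all four beads into the tray and handed the job in at about 25 s, with the cup held level in the post's gap. By my camera and arm readings, its hole is within about 2 mm of the hinge axis and mid-gap, and I felt no contact with the post. The gripper hid the knuckles at the end, so I couldn't see the final fit directly, and handing in returned no verdict.

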